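Take the used cartridge out of a bayonet-capped filter housing

TASK

Take the used filter out of the fume extractor's tilted housing: turn the cover by its grip bar about a quarter turn anticlockwise (seen looking down on the cover) to free its lugs, lift it off and set it down on the square rubber mat, flat, bar up. Then draw the cartridge out by its pull bar and stand it upright in the metal tray. Set both down rather than dropping them, and leave the other things where they are.

Things in the scene. Friction and masses are not known exactly. Their poses are not given: they have to be found in the camera images.
- barrel: Grey filter barrel, 120 mm wide, 84 mm long, on a fixed dark steel stand; leans 0.52 rad (30 deg) from vertical. Origin: centre of the mouth, the face the cover sits on, 118 mm above the riser; z out of the mouth along the axis, y level, x up the slope of the mouth. Bore 96 mm wide, 78 mm deep. Solid round flange 162 mm wide at the mouth.
- lip (a point): Top of the low one of two opposite aluminium hooked lips on the barrel's flange, at its -x and +x sides, 61 to 80 mm from the axis and 19 mm high above the mouth. Each spans about 60 degrees and is closed at its clockwise end; locked, the cover's lugs lie under them against the closed ends.
- cover: Grey round bayonet cover on the barrel, loose, 0.13 to 0.25 kg. Flange 116 mm wide, 8 mm thick; two lugs reach 69 mm from the axis. Origin: centre of its seating face, at the barrel's origin when fitted; z out, x through the lugs, along the barrel's x when locked. A 91 mm wide spigot goes 8 mm below the seating face, so on a flat surface the origin is 8 mm up.
- cover_bar (a point): Grip bar of the cover: centre, on the cover's z axis 48 mm above the seating face. The black bar is 74 mm long, 14 mm thick and goes from 24 to 60 mm above the seating face; the x of this point's frame lies along the bar (-0.73 rad about z from the cover's x). Only friction resists turning. Turned 62 to 140 degrees anticlockwise (about +z) the lugs are free; 30 mm along z clears the lips.
- cartridge: White filter cartridge in the barrel, loose, 0.15 to 0.31 kg, a cylinder 90 mm wide, 60 mm high, with a grey pull bar on top. Origin: centre of its foot; z towards the bar, x along the bar. It stands on the bore's floor, its foot 78 mm inside the mouth, and comes out along the barrel's z.
- pull_bar (a point): Pull bar of the cartridge: point on its z axis 80 mm above the foot. The bar is 62 mm long (along x), 12 mm thick, from 60 to 91 mm above the foot, and reaches 13 mm out of the mouth. Open the fingers only partly (about 40 mm) to enter the bore beside it.
- mat: Black square rubber mat, 180 x 180 x 3 mm, fixed on the riser; origin: centre of its underside.
- tray: Open aluminium tray, fixed on the riser, 160 x 160 mm outside and 40 mm high, walls and floor 5 mm thick; origin: centre of its underside, x and y along its sides.
- tin: Bystander: round tin with brass-coloured lid, 59 mm across, 46 mm high; origin under its centre.
- jug: Bystander: milky bottle with a cap, 67 x 86 x 222 mm, standing at the back; origin under its centre.
- tape: Bystander: white roll of tape lying flat, 62 mm across, 20 mm high; origin under its centre.
- heatsink: Bystander: finned aluminium heat sink, 42 x 50 x 20 mm; origin under its centre.
- board: Low white bench riser, a fixed 355 x 700 mm board whose top is 60 mm above the table (z = 0.06); the housing, mat and tray are fixed on it. Origin: under its centre, at z = 0.

How it is judged:
On the way, in this order (a step that is already met when the one before it is completed fails the run):
1. the cover is turned about a quarter turn, between 55 and 125 degrees from locked, while it still sits on the barrel (angle between the x axis of cover and the x axis of barrel, either way round above 0.96 rad and z of cover in the frame of barrel below 0.008 m and distance between cover and barrel below 0.012 m).
2. the cover is lifted clear of the barrel (z of cover in the frame of barrel above 0.03 m).
3. the cover lies flat on the mat, bar up, released (horizontal distance between cover and mat below 0.06 m and z of cover in the frame of mat below 0.016 m and angle between cover's own z axis and vertical below 0.1 rad and contact force between the fingers and cover below 0.1 N), for 0.2 s.
4. the cartridge is drawn right out of the barrel (z of cartridge in the frame of barrel above 0.005 m).
At the end, for the whole second after the job is handed in: The cover lies flat (within 0.1 rad) and bar up on the mat, its centre within 60 mm of the mat's centre; the cartridge stands upright (within 0.1 rad) on the tray's floor, inside its walls; both are at rest (horizontal distance between cover and mat below 0.06 m and z of cover in the frame of mat below 0.016 m and angle between each of cover, cartridge's own z axis and vertical below 0.1 rad and linear speed of each of cover, cartridge below 0.02 m/s and horizontal distance between cartridge and tray below 0.06 m and z of cartridge in the frame of tray below 0.012 m); the robot touches nothing.
It fails at once if the cover is dropped (falls free faster than 0.6 m/s, about 18 mm) (linear speed of cover above 0.6 m/s and contact force between the fingers and cover below 0.05 N).
It fails at once if the cartridge is dropped (falls free faster than 0.6 m/s, about 18 mm) (linear speed of cartridge above 0.6 m/s and contact force between the fingers and cartridge below 0.05 N).
It fails at once if a bystander is moved more than 30 mm (distance of any of tin, jug, tape, heatsink from where it was at the start of the episode above 0.03 m).
It also fails if it takes over 67 s, if anything falls off the work surface, if the arm or the gripper's body presses on something with over 40 N, if the wrist force passes 120 N, or if a joint passes its speed limit or range.

ROBOT

A 6-joint arm with a two-finger parallel gripper is mounted at the origin on a cart in front of the work surface, level with it; the furniture and walls round the work are solid. World frame = base frame: x ahead of the robot, y to its left, z up, the work surface at z = 0. Lengths are in m, angles in rad, forces in N, time in s.
With the tool pointing down it reaches from about 0.2 to 0.875 m from the base axis. Payload 3.4 kg.
Tool frame: the origin (TCP) lies where the fingers leave the gripper's body, on its centre line; the fingertips stand 97 mm ahead of it and the grasp point (between the pads) lies 78 mm ahead of it; z points along the fingers, y is the line along which they close (so a half turn about z gives the same grasp; the last joint's range is limited). The gripper opens to 94 mm and grips with 3 to 60 N. Pads are 16 mm wide; open, the fingers measure 119 mm over their backs; the gripper's body (75 mm by 177 mm) begins 78 mm behind the grasp point.
Start: joints at [-1.352, 0.276, 1.505, -0, 1.361, -0.121], TCP at [0.192, -0.542, 0.303] pointing down, gripper open.
Joint ranges: [-2.89, 2.89], [-0.75, 2.08], [0.22, 2.7], [-1.18, 4.32], [0.11, 2.71], [-2.7, 2.7]. Speed limits (rad/s): [2.57, 2.57, 3.14, 3.14, 3.14, 3.14].

INTERFACE

Orientations are given as a rotation vector (axis times angle).
In Python, from bench import state, read_camera, get_calibration, sign_off gives the robot as it stands.
- The arm moves only by the tool servo_tool, never from a script. Its argument "deltas" is one flat list of numbers, 6 for each row, row after row: the shift along the tool's x, y, z in units of 30 mm (1.0 is 30 mm), then the turn, a rotation vector about the tool's x, y, z in units of 5 degrees (1.0 is 5 degrees). A call has 1 to 20 rows; each row is the pose to reach, as a shift and turn from the pose commanded when the call began, along the tool's axes at that moment; what a row does not reach only later rows make up. A row lasts 1/12 s, in which the tool goes at most 41.7 mm and 7.16 degrees, less where a joint would pass 70% of its speed; a pose out of reach is approached as far as the arm can. A call with a gripper value outside its range is refused whole. "grip" is the finger opening in mm, from 0 to 94, set as the call begins (left out, the last holds). The fingers move at their own pace and stop on an object; "newtons" is the grip in N (left out, the last holds). Time passes only in rows, so rows that repeat a pose let the fingers close. It gives the time, the measured TCP pose, the force, the opening and the grip force at its end, in the units of the state.
- state(): the state, without advancing time (a new reading comes with each control period).
- read_camera(name): name is "scene" or "top"; returns the picture (480x640x3 uint8, blue, green, red); there is no depth.
- get_calibration(name): a dict with "K" (3x3 intrinsics, pixels), "distortion" ([k1, k2, p1, p2, k3] as OpenCV has them; the pictures are not rectified), "extrinsics" (4x4, takes a point from camera to world coordinates). Camera axes: x right, y down, z forward; pixel columns grow to the right and rows downward; lengths in m; the calibration is good to about 2 mm. A picture is of the moment at which its call begins. get_calibration takes no time and is no camera call.
- sign_off(): hands the job in; it is judged then, once.
The state is a dict: "clock": time; "joint_positions": joint angles; "qd": joint speeds; "joint_torque": joint torques, N m; "eef_pos": TCP position; "tcp_rot": TCP orientation; "ft_force": force on the tool from outside, world axes, zero at the start; "wrist_torque": the same for the moment, N m; "width": finger opening in m; "grasp_force": force on a finger pad.
Only numpy, scipy, OpenCV 4.12 (cv2) and the standard library are available. Lean on these libraries where they do the work, as an engineer would, in place of code of your own. Each camera call takes 0.05 s, during which the arm holds its last target. There are 200 camera calls.

## Working session

There is one attempt and no reset: what is moved stays moved. The work goes in short steps, Python scripts to look and compute and a tool call to move; the robot and the scene stay as the last step left them, time stands still between calls to the robot, and variables do not carry over. Pictures are saved under pics/ and viewed, at most 10 in all, crops included, and the job is handed in when it is done.

Besides the shell and the picture viewer there is one more tool, called by a JSON object that holds its "name" and its "arguments", one argument or row to a line. servo_tool: Moves the arm, as the interface text tells. Its arguments: {"type":"object","properties":{"deltas":{"type":"array","items":{"type":"number"}},"grip":{"type":"number"},"newtons":{"type":"number"}},"required":["deltas"]}

```bash
ls; mkdir -p pics
python3 - <<'E'
from bench import *
import cv2
for n in("scene","top"):
    cv2.imwrite(f"pics/{n}0.png",read_camera(n)); c=get_calibration(n); print(n,c)
print(state())
E
```

```text
pics
scene {'K': array([[568.63038242,   0.        , 319.55558612],
       [  0.        , 568.63038242, 235.26247642],
       [  0.        ,   0.        ,   1.        ]]), 'distortion': array([-0.17333879,  0.        ,  0.        ,  0.        ,  0.        ]), 'extrinsics': array([[-0.8974959 , -0.22616899,  0.37861419,  0.18212319],
       [-0.44102113,  0.46262249, -0.76907788,  0.65462201],
       [-0.00121387, -0.8572211 , -0.51494709,  0.65631543],
       [ 0.        ,  0.        ,  0.        ,  1.        ]])}
top {'K': array([[514.66700086,   0.        , 321.02964575],
       [  0.        , 514.66700086, 241.29175656],
       [  0.        ,   0.        ,   1.        ]]), 'distortion': array([-0.00058106,  0.        ,  0.        ,  0.        ,  0.        ]), 'extrinsics': array([[ 0.0052622 , -0.99221173,  0.12445156,  0.46851006],
       [-0.99998033, -0.00564612, -0.00273236, -0.13359036],
       [ 0.00341375, -0.12443474, -0.99222192,  1.13440212],
       [ 0.        ,  0.        ,  0.        ,  1.        ]])}
{'clock': 0.1, 'joint_positions': array([-1.35198576e+00,  2.76491166e-01,  1.50595570e+00, -4.73752646e-06,
        1.36067744e+00, -1.20992007e-01]), 'qd': array([ 0.00076151, -0.00167836, -0.00297384, -0.0005601 ,  0.00048349,
       -0.00143719]), 'joint_torque': array([ 1.75947072e-03, -4.05456841e+01, -2.37778920e+01,  7.03628571e-02,
        2.98680912e-02, -4.62727269e-05]), 'eef_pos': array([ 0.19157349, -0.54179635,  0.30193451]), 'tcp_rot': array([-3.09485048e+00, -5.30939272e-01,  1.24831944e-04]), 'ft_force': array([-0.43456717, -0.21996365,  0.02176415]), 'wrist_torque': array([-0.00462624,  0.01085817, -0.04049648]), 'grasp_force': 0.0, 'width': 0.09408317464699663}
```

View pics/scene0.png

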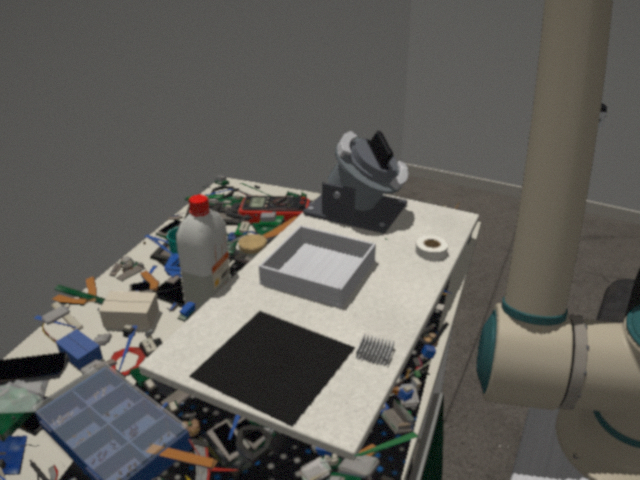

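View pics/top0.png

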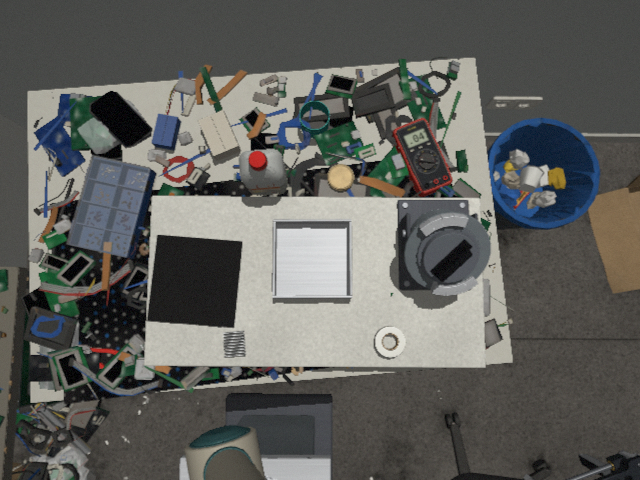

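Run:
```python
import cv2
a=cv2.imread("pics/scene0.png")[120:235,295:420];b=cv2.imread("pics/top0.png")[190:305,385:510]
a=cv2.resize(a,(800,736)[:2],interpolation=cv2.INTER_CUBIC)[:600];b=cv2.resize(b,None,fx=4.8,fy=4.8,interpolation=cv2.INTER_CUBIC)
cv2.imwrite("pics/c1.png",cv2.resize(cv2.imread("pics/scene0.png")[120:235,295:420],None,fx=5,fy=5,interpolation=cv2.INTER_CUBIC));cv2.imwrite("pics/c2.png",b)
```

```text
(no output)
```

View pics/c1.png

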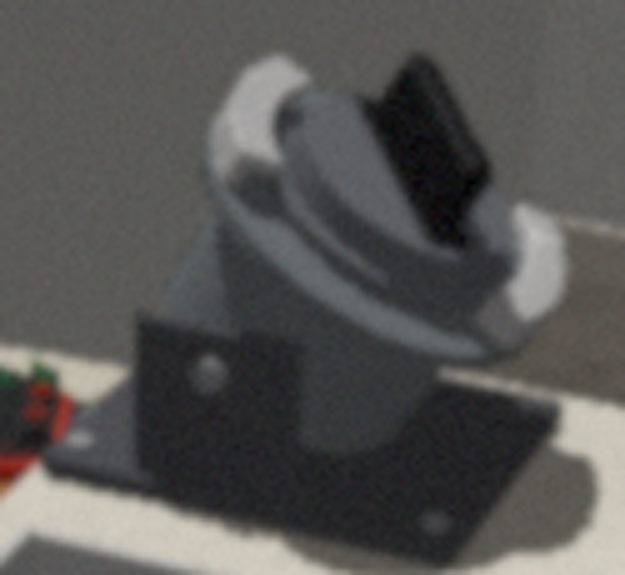

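View pics/c2.png

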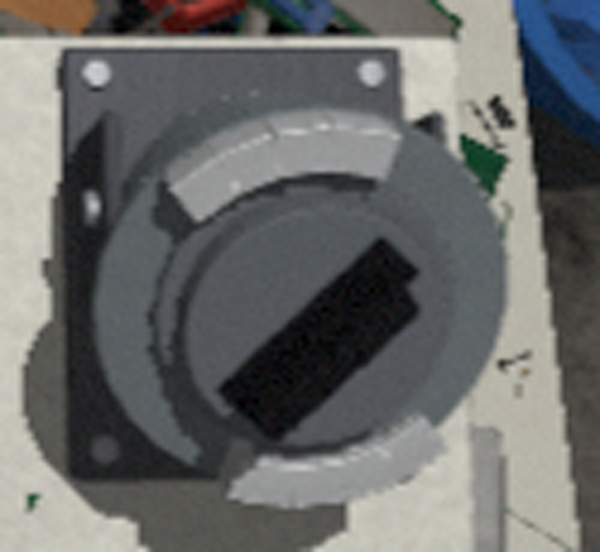

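Run:
```python
import cv2,numpy as np
def crop(n,x,y,w,h,s):
    a=cv2.imread(f"pics/{n}0.png")[y:y+h,x:x+w]
    a=cv2.resize(a,None,fx=s,fy=s,interpolation=cv2.INTER_CUBIC)
    a=(255*(np.clip(a/255.,0,.85)/.85)**.55).astype(np.uint8)
    for k in range(0,w,10): cv2.line(a,(k*s,0),(k*s,6),(0,255,255),1)
    for k in range(0,h,10): cv2.line(a,(0,k*s),(6,k*s),(0,255,255),1)
    return a
cv2.imwrite("pics/d1.png",crop("scene",330,125,90,75,8))
cv2.imwrite("pics/d2.png",crop("top",400,205,95,75+20,6))
```

```text
(no output)
```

View pics/d1.png

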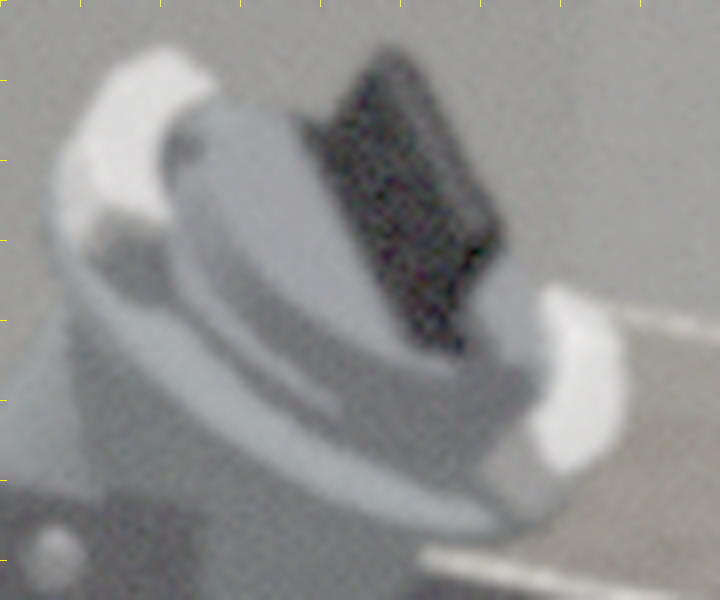

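View pics/d2.png

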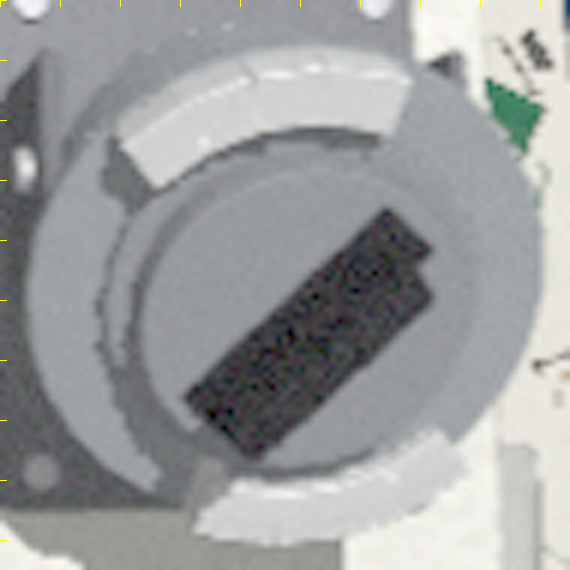

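```bash
cat > h.py <<'E'
import numpy as np,cv2
from bench import get_calibration
from scipy.spatial.transform import Rotation as R
C={n:get_calibration(n) for n in("scene","top")}
def ray(n,p):
    c=C[n];u=cv2.undistortPoints(np.array([[p]],float),c["K"],c["distortion"])[0,0]
    E=c["extrinsics"];d=E[:3,:3]@[u[0],u[1],1];return E[:3,3],d/np.linalg.norm(d)
def onz(n,p,z):
    o,d=ray(n,p);return o+d*(z-o[2])/d[2]
def tri(ps,pt):
    o1,d1=ray("scene",ps);o2,d2=ray("top",pt)
    t=np.linalg.lstsq(np.c_[d1,-d2],o2-o1,rcond=None)[0]
    a,b=o1+t[0]*d1,o2+t[1]*d2;return (a+b)/2,np.linalg.norm(a-b)*1e3
def proj(n,P):
    c=C[n];E=np.linalg.inv(c["extrinsics"])
    return cv2.projectPoints(np.atleast_2d(P).astype(float),cv2.Rodrigues(E[:3,:3])[0],E[:3,3],c["K"],c["distortion"])[0][:,0]
E
python3 - <<'E'
from h import *
np.set_printoptions(precision=4,suppress=True)
Q={}
for k,s,t in [("A",(405,50),(432,297)),("B",(502,220),(256,460)),("Uon",(92,213),(120,145)),("Uin",(165,218),(158,187)),("Uif",(218,90),(390,135)),("Lin",(535,425),(240,480)),("Lon",(570,470),(195,530)),("Lif",(543,288),(445,430))]:
    Q[k],g=tri((s[0]/8+330,s[1]/8+125),(t[0]/6+400,t[1]/6+205)); print(k,Q[k],round(g,1))
d=Q["A"]-Q["B"];print("bar",np.linalg.norm(d),d/np.linalg.norm(d))
m=[(Q["Uif"]+Q["Lin"])/2,(Q["Uin"]+Q["Lif"])/2];print(m,np.linalg.norm(Q["Uif"]-Q["Lin"]),np.linalg.norm(Q["Uin"]-Q["Lif"]))
n=np.cross(Q["Lif"]-Q["Uin"],Q["Lin"]-Q["Uif"]);n/=np.linalg.norm(n);n*=np.sign(n[2]);print("n",n,"tilt",np.degrees(np.arccos(n[2])))
# mat/tray by planes
import cv2
for n in("top","scene"):
    im=cv2.imread(f"pics/{n}0.png");g=cv2.cvtColor(im,cv2.COLOR_BGR2GRAY)
    mk=cv2.morphologyEx((g<40).astype(np.uint8),cv2.MORPH_OPEN,np.ones((5,5)))
    cs=sorted(cv2.findContours(mk,0,2)[0],key=cv2.contourArea)[-6:]
    for c in cs:
        r=cv2.minAreaRect(c);p=cv2.approxPolyDP(c,6,True)[:,0]
        if cv2.contourArea(c)>3000: print(n,cv2.contourArea(c),r[0],[tuple(x) for x in p])
E
```

```text
A [ 0.5595 -0.4002  0.2389] 0.9
B [ 0.5136 -0.3524  0.2178] 2.6
Uon [ 0.6081 -0.3141  0.2162] 3.0
Uin [ 0.5948 -0.3264  0.2128] 0.6
Uif [ 0.6096 -0.3946  0.2211] 0.1
Lin [ 0.5074 -0.3624  0.1586] 3.1
Lon [ 0.4922 -0.3484  0.155 ] 1.9
Lif [ 0.525  -0.4236  0.1695] 1.4
bar 0.06952977695726356 [ 0.6604 -0.6866  0.3041]
[array([ 0.5585, -0.3785,  0.1898]), array([ 0.5599, -0.375 ,  0.1911])] 0.12405996348760202 0.12727330734565542
n [-0.5231 -0.0043  0.8523] tilt 31.538979978832014
top 7093.0 (194.47930908203125, 280.748291015625) [(np.int32(158), np.int32(236)), (np.int32(149), np.int32(319)), (np.int32(232), np.int32(326)), (np.int32(240), np.int32(242))]
scene 9160.0 (271.69580078125, 362.59454345703125) [(np.int32(259), np.int32(314)), (np.int32(195), np.int32(377)), (np.int32(293), np.int32(422)), (np.int32(348), np.int32(349))]
```

```bash
cat >> h.py <<'E'
from bench import state
n=np.array([-.5,0,.866]);O=np.array([.570,-.374,.177]);bx=np.array([.866,0,.5]);by=np.array([0,1.,0])
def frame(zt,xt):
    z=zt/np.linalg.norm(zt);x=xt-z*(xt@z);x/=np.linalg.norm(x);return np.c_[x,np.cross(z,x),z]
def delta(p,Rg):
    s=state();R0=R.from_rotvec(s["tcp_rot"]).as_matrix()
    print("d",np.round(R0.T@(np.array(p)-s["eef_pos"])/.03,2),np.round(np.degrees(R.from_matrix(R0.T@Rg).as_rotvec())/5,2),"j",np.round(s["joint_positions"],2),"clk",s["clock"])
E
python3 - <<'E'
from h import *
np.set_printoptions(precision=3,suppress=True)
t=np.linspace(0,2*np.pi,180)[:,None]
c=O+.081*(np.cos(t)*bx+np.sin(t)*by)
for k in("top","scene"):
    p=proj(k,c);print(k,p.min(0),p.max(0))
def pt(r,a,z):return O+r*(np.cos(a)*bx+np.sin(a)*by)+z*n
b=lambda u,v,z:O+u*(np.cos(.73)*bx-np.sin(.73)*by)+v*(np.sin(.73)*bx+np.cos(.73)*by)+z*n
P=[b(.037,-.007,.06),b(-.037,-.007,.06)]
print("A,B d1",(proj("scene",P)-[330,125])*8,"d2",(proj("top",P)-[400,205])*6)
x=np.cos(.73)*bx-np.sin(.73)*by
delta(O+.190*n,frame(-n,x))
print("mat",[onz("top",q,.063) for q in[(158,236),(149,319),(232,326),(240,242)]], "tri",[tri(a,q) for a,q in[((259,314),(240,242)),((195,377),(158,236)),((293,422),(149,319)),((348,349),(232,326))]])
print("tray",[tri(a,q) for a,q in[((305,228),(351,220)),((376,242),(351,298)),((261,265),(272,220)),((345,290),(272,298))]])
E
```

```text
top [404.657 210.998] [491.639 290.148]
scene [336.    135.585] [403.195 190.829]
A,B d1 [[410.847  39.983]
 [514.502 236.563]] d2 [[445.597 293.841]
 [257.642 461.618]]
d [10.77 -2.13 -1.32] [ 1.2   6.18 11.96] j [-1.35  0.28  1.51 -0.    1.36 -0.12] clk 0.1
mat [array([0.612, 0.206, 0.063]), array([0.44 , 0.216, 0.063]), array([0.426, 0.045, 0.063]), array([0.6  , 0.033, 0.063])] tri [(array([0.601, 0.034, 0.058]), np.float64(0.5766932724671991)), (array([0.61 , 0.205, 0.06 ]), np.float64(5.85207897385424)), (array([0.439, 0.216, 0.063]), np.float64(2.0589357076077563)), (array([0.429, 0.047, 0.059]), np.float64(6.1909830674365764))]
tray [(array([ 0.639, -0.199,  0.092]), np.float64(8.92821985798059)), (array([ 0.484, -0.197,  0.102]), np.float64(0.07070238742430889)), (array([ 0.639, -0.038,  0.102]), np.float64(4.065712658285746)), (array([ 0.481, -0.04 ,  0.098]), np.float64(5.944574251978054))]
```

{"name": "servo_tool", "arguments": {
  "deltas": [10.77,-2.13,-1.32,1.2,6.18,11.96,10.77,-2.13,-1.32,1.2,6.18,11.96,10.77,-2.13,-1.32,1.2,6.18,11.96,10.77,-2.13,-1.32,1.2,6.18,11.96,10.77,-2.13,-1.32,1.2,6.18,11.96,10.77,-2.13,-1.32,1.2,6.18,11.96,10.77,-2.13,-1.32,1.2,6.18,11.96,10.77,-2.13,-1.32,1.2,6.18,11.96,10.77,-2.13,-1.32,1.2,6.18,11.96,10.77,-2.13,-1.32,1.2,6.18,11.96,10.77,-2.13,-1.32,1.2,6.18,11.96,10.77,-2.13,-1.32,1.2,6.18,11.96,10.77,-2.13,-1.32,1.2,6.18,11.96,10.77,-2.13,-1.32,1.2,6.18,11.96,10.77,-2.13,-1.32,1.2,6.18,11.96,10.77,-2.13,-1.32,1.2,6.18,11.96],
  "grip": 94
}}

```text
clock: 1.43
eef_pos: [0.4749, -0.3747, 0.3422]
tcp_rot: [-2.681, 1.024, -0.72]
ft_force: [-0.7, 0.4, -0.1]
width: 0.0939
grasp_force: 0.0
```

Run:
```python
from h import *
x=np.cos(.73)*bx-np.sin(.73)*by
delta(O+.126*n,frame(-n,x))
from bench import read_camera
a,b=read_camera("scene")[100:220,310:450],read_camera("top")[160:310,370:510]
a=cv2.resize(a,(400,343));b=cv2.resize(b,(400,429));a=cv2.copyMakeBorder(a,0,86,0,0,0)
cv2.imwrite("pics/e.png",np.hstack([a,b]))
```

```text
d [-0.03 -0.01  2.15] [ 0.01 -0.02  0.01] j [-0.99  0.16  1.66  0.5   1.07  1.12] clk 1.4333
```

View pics/e.png

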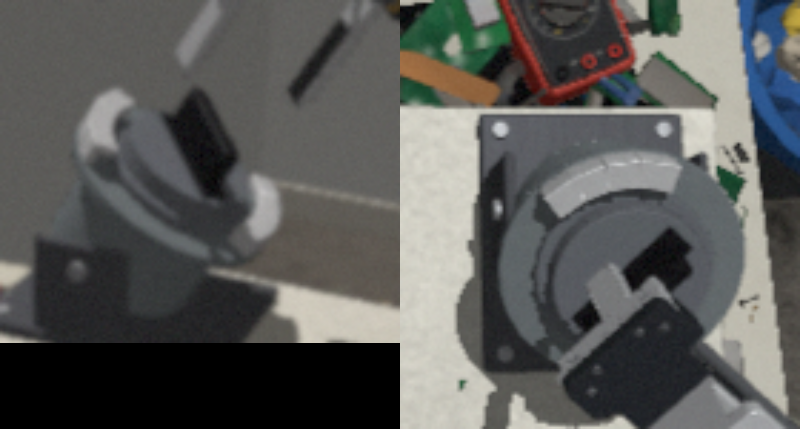

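The view shows the fingers straddling the bar (right half, about (610,290)) and lined up with it. Next I go in and close.

{"name": "servo_tool", "arguments": {
  "deltas": [0,0,0.7,0,0,0,0,0,1.4,0,0,0,0,0,1.9,0,0,0,0,0,2.15,0,0,0,0,0,2.15,0,0,0,0,0,2.15,0,0,0]
}}

```text
clock: 2.03
eef_pos: [0.5074, -0.3744, 0.2865]
tcp_rot: [-2.68, 1.023, -0.72]
ft_force: [-0.4, 0.1, -0.5]
width: 0.0944
grasp_force: 0.0
```

{"name": "servo_tool", "arguments": {
  "deltas": [0,0,0,0,0,0,0,0,0,0,0,0,0,0,0,0,0,0,0,0,0,0,0,0,0,0,0,0,0,0,0,0,0,0,0,0,0,0,0,0,0,0,0,0,0,0,0,0,0,0,0,0,0,0,0,0,0,0,0,0],
  "grip": 0,
  "newtons": 25
}}

```text
clock: 2.87
eef_pos: [0.5072, -0.3743, 0.2864]
tcp_rot: [-2.68, 1.023, -0.72]
ft_force: [-0.1, 0.5, 0.1]
width: 0.0307
grasp_force: 0.0
```

{"name": "servo_tool", "arguments": {
  "deltas": [0,0,0,0,0,0,0,0,0,0,0,0,0,0,0,0,0,0,0,0,0,0,0,0,0,0,0,0,0,0,0,0,0,0,0,0]
}}

```text
clock: 3.37
eef_pos: [0.5072, -0.3742, 0.2864]
tcp_rot: [-2.68, 1.023, -0.719]
ft_force: [-0.2, 0.1, -0.3]
width: 0.014
grasp_force: 25.0
```

{"name": "servo_tool", "arguments": {
  "deltas": [0,0,0,0,0,-1,0,0,0,0,0,-2,0,0,0,0,0,-3,0,0,0,0,0,-4,0,0,0,0,0,-5,0,0,0,0,0,-6,0,0,0,0,0,-7,0,0,0,0,0,-8,0,0,0,0,0,-8]
}}

```text
clock: 4.12
eef_pos: [0.5075, -0.3735, 0.2866]
tcp_rot: [-3.026, 0.045, -0.813]
ft_force: [0.9, 2.4, 1.9]
width: 0.014
grasp_force: 25.0
```

{"name": "servo_tool", "arguments": {
  "deltas": [0,0,0,0,0,-1,0,0,0,0,0,-2,0,0,0,0,0,-3,0,0,0,0,0,-4,0,0,0,0,0,-5,0,0,0,0,0,-6,0,0,0,0,0,-7,0,0,0,0,0,-8,0,0,0,0,0,-9,0,0,0,0,0,-10,0,0,0,0,0,-10.6,0,0,0,0,0,-10.6,0,0,0,0,0,-10.6]
}}

```text
clock: 5.2
eef_pos: [0.507, -0.3728, 0.2863]
tcp_rot: [2.56, 1.224, 0.687]
ft_force: [-2.1, 5.4, 4.4]
width: 0.014
grasp_force: 25.0
```

Run:
```python
from h import *
from bench import read_camera
s=state();print(s["wrist_torque"],np.round(s["joint_positions"],2),R.from_rotvec(s["tcp_rot"]).as_matrix())
a,b=read_camera("scene")[100:220,310:450],read_camera("top")[160:310,370:510]
a=cv2.resize(a,(400,343));b=cv2.resize(b,(400,429));a=cv2.copyMakeBorder(a,0,86,0,0,0)
cv2.imwrite("pics/f.png",np.hstack([a,b]))
```

```text
[1.15961317 0.23388116 0.63984564] [-0.94  0.23  1.71  0.52  0.94 -0.52] [[ 0.54353562  0.67433725  0.49983828]
 [ 0.77790305 -0.6283816   0.00184682]
 [ 0.31533456  0.38782191 -0.86611678]]
```

View pics/f.png

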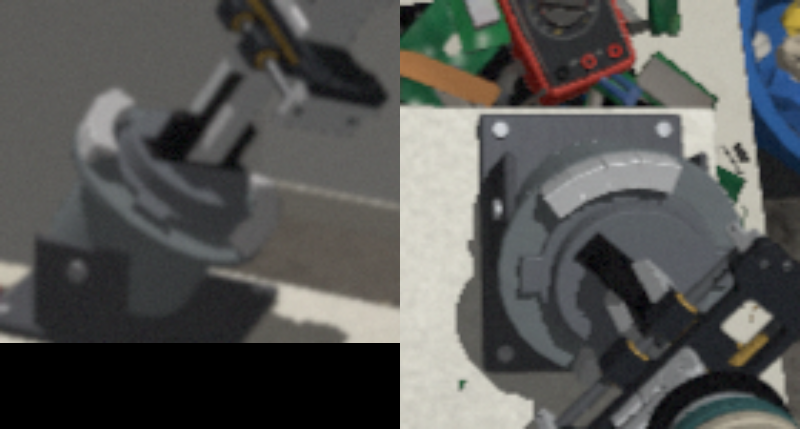

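{"name": "servo_tool", "arguments": {
  "deltas": [0,0,-0.2,0,0,0,0,0,-0.5,0,0,0,0,0,-0.9,0,0,0,0,0,-1.4,0,0,0,0,0,-1.9,0,0,0,0,0,-2.4,0,0,0,0,0,-2.8,0,0,0,0,0,-3,0,0,0,0,0,-3,0,0,0]
}}

```text
clock: 6.05
eef_pos: [0.4616, -0.3757, 0.3668]
tcp_rot: [2.552, 1.221, 0.682]
ft_force: [0.3, -0.1, -0.9]
width: 0.0141
grasp_force: 25.0
```

Run:
```python
from h import *
s=state();print(s["ft_force"],s["width"])
# tool down keeping tilt-minimal; grasp 48 above seat; cover origin on mat z=.063+.008
R0=R.from_rotvec(s["tcp_rot"]).as_matrix()
Rg=frame(np.array([0,0,-1.]),R0[:,0])
delta([.52,.125,.071+.126+.10],Rg)
```

```text
[ 0.34059612 -0.0725737  -0.93529118] 0.014065315048541601
d [ 13.36 -10.05   2.87] [ 4.87 -3.55 -0.77] j [-1.01  0.13  1.64  0.49  1.12 -0.49] clk 6.05
```

{"name": "servo_tool", "arguments": {
  "deltas": [0.27,-0.2,0.06,0.1,-0.07,-0.02,0.8,-0.6,0.17,0.29,-0.21,-0.05,1.6,-1.2,0.34,0.58,-0.43,-0.09,2.54,-1.91,0.55,0.93,-0.67,-0.15,3.47,-2.61,0.75,1.27,-0.92,-0.2,4.41,-3.32,0.95,1.61,-1.17,-0.25,5.34,-4.02,1.15,1.95,-1.42,-0.31,6.28,-4.72,1.35,2.29,-1.67,-0.36,7.21,-5.43,1.55,2.63,-1.92,-0.42,8.15,-6.13,1.75,2.97,-2.17,-0.47,9.08,-6.83,1.95,3.31,-2.41,-0.52,10.02,-7.54,2.15,3.65,-2.66,-0.58,10.96,-8.24,2.35,3.99,-2.91,-0.63,11.76,-8.84,2.53,4.29,-3.12,-0.68,12.42,-9.35,2.67,4.53,-3.3,-0.72,12.96,-9.75,2.78,4.72,-3.44,-0.75,13.36,-10.05,2.87,4.87,-3.55,-0.77,13.36,-10.05,2.87,4.87,-3.55,-0.77,13.36,-10.05,2.87,4.87,-3.55,-0.77],
  "newtons": 35
}}

```text
clock: 7.63
eef_pos: [0.5191, 0.128, 0.296]
tcp_rot: [-2.778, -1.457, 0.002]
ft_force: [-0.5, -1.1, -1.5]
width: 0.0137
grasp_force: 35.0
```

Run:
```python
from h import *
from bench import read_camera
s=state();R0=R.from_rotvec(s["tcp_rot"]).as_matrix();print(R0[:,2],s["ft_force"],s["width"])
delta([.52,.125,.071+.126+.006],frame(np.array([0,0,-1.]),R0[:,0]))
a,b=read_camera("scene"),read_camera("top")
cv2.imwrite("pics/g.png",np.hstack([a[150:450,150:550],b[100:400,100:500]]))
```

```text
[-0.00322892  0.00402065 -0.9999867 ] [-0.47173954 -1.09357371 -1.49444701] 0.013728262924451643
d [-0.07  0.1   3.1 ] [-0.06 -0.02  0.  ] j [0.11 0.22 1.6  0.   1.32 0.71] clk 7.6333
```

View pics/g.png

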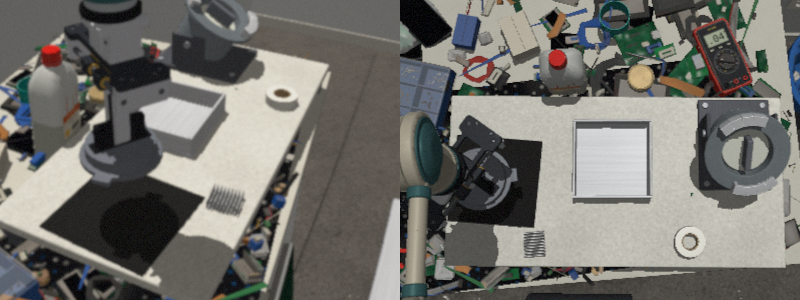

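{"name": "servo_tool", "arguments": {
  "deltas": [-0.02,0.03,0.4,0,0,0,-0.04,0.06,0.9,0,0,0,-0.07,0.1,1.4,0,0,0,-0.07,0.1,1.9,0,0,0,-0.07,0.1,2.4,0,0,0,-0.07,0.1,2.8,-0.06,0,0,-0.07,0.1,3.0,-0.06,0,0,-0.07,0.1,3.1,-0.06,0,0,-0.07,0.1,3.1,-0.06,0,0]
}}

```text
clock: 8.48
eef_pos: [0.5204, 0.1234, 0.2039]
tcp_rot: [-2.784, -1.454, -0.004]
ft_force: [0.9, -0.4, -1.4]
width: 0.0136
grasp_force: 35.0
```

{"name": "servo_tool", "arguments": {
  "deltas": [0,0,0.04,0,0,0,0,0,0.08,0,0,0,0,0,0.12,0,0,0,0,0,0.16,0,0,0,0,0,0.16,0,0,0]
}}

```text
clock: 8.9
eef_pos: [0.5206, 0.124, 0.1993]
tcp_rot: [-2.783, -1.456, -0.005]
ft_force: [-0.4, -0.5, -2.0]
width: 0.0137
grasp_force: 35.0
```

{"name": "servo_tool", "arguments": {
  "deltas": [0,0,0.03,0,0,0,0,0,0.06,0,0,0,0,0,0.08,0,0,0,0,0,0.08,0,0,0]
}}

```text
clock: 9.23
eef_pos: [0.5205, 0.124, 0.1967]
tcp_rot: [-2.783, -1.456, -0.005]
ft_force: [-0.2, 0.1, -1.9]
width: 0.0135
grasp_force: 35.0
```

{"name": "servo_tool", "arguments": {
  "deltas": [0,0,0.02,0,0,0,0,0,0.04,0,0,0,0,0,0.04,0,0,0]
}}

```text
clock: 9.48
eef_pos: [0.5205, 0.124, 0.1955]
tcp_rot: [-2.783, -1.456, -0.005]
ft_force: [-0.7, 0.8, -1.8]
width: 0.0138
grasp_force: 35.0
```

{"name": "servo_tool", "arguments": {
  "deltas": [0,0,0.03,0,0,0,0,0,0.06,0,0,0,0,0,0.06,0,0,0]
}}

```text
clock: 9.73
eef_pos: [0.5206, 0.1239, 0.1953]
tcp_rot: [-2.784, -1.456, -0.006]
ft_force: [-2.6, -1.0, 7.3]
width: 0.014
grasp_force: 35.0
```

{"name": "servo_tool", "arguments": {
  "deltas": [0,0,0.03,0,0,0,0,0,0.05,0,0,0,0,0,0.05,0,0,0]
}}

```text
clock: 9.98
eef_pos: [0.5205, 0.1239, 0.1953]
tcp_rot: [2.784, 1.456, 0.007]
ft_force: [-4.7, -1.1, 16.2]
width: 0.0139
grasp_force: 35.0
```

{"name": "servo_tool", "arguments": {
  "deltas": [0,0,-0.05,0,0,0,0,0,-0.07,0,0,0,0,0,-0.07,0,0,0,0,0,-0.07,0,0,0,0,0,-0.07,0,0,0,0,0,-0.07,0,0,0,0,0,-0.07,0,0,0,0,0,-0.07,0,0,0],
  "grip": 40
}}

```text
clock: 10.65
eef_pos: [0.5206, 0.124, 0.1942]
tcp_rot: [-2.783, -1.456, -0.004]
ft_force: [0.5, -1.0, -0.4]
width: 0.0401
grasp_force: 0.0
```

Run:
```python
from h import *
from bench import read_camera
s=state();print(s["width"],s["ft_force"])
for k in("top","scene"):
    im=read_camera(k);cv2.imwrite(f"pics/h_{k}.png",im)
m=cv2.imread("pics/h_top.png");print(cv2.cvtColor(m,cv2.COLOR_BGR2GRAY)[228:276:2,428:468:2])
```

```text
0.04013790947972065 [ 0.45475662 -1.02620592 -0.41527981]
[[147 150 150 176 145 142  75  48  57  49  57  61  57  57  52  48  48  97
   92  94]
 [147 149 151 131  52  50  57  75  95  89  89  90  92  89  84  63  59  92
   92  92]
 [149 146  90  56  68  87  89  87  91  90  92  89  91  88  91  87  89  78
   84  93]
 [133  55  61  81  92  92  92  90  87  87  84  87  88  89  89  89  87  87
   60  72]
 [ 47  88  89  90  89  99 112 112  69  77  83  82  90  89 101  89  90  91
   91  58]
 [ 87  89 114 113 111 143 170 169  55  62  81  83 142 141 170 168 102  89
   89  80]
 [135 167 169 168 169 169 171 156  48  45  82  89 105 168 169 168 145 102
   91  88]
 [170 169 168 169 170 172 170  87  38  39  74  89  83 156 171 169 167 169
  104  90]
 [169 167 170 169 166 170 169  83  40  41  77  87  89 169 169 168 168 169
  145  89]
 [168 169 167 171 169 170 163  83  40  36  79  85  91 171 171 171 167 170
  169 102]
 [166 167 169 168 171 166 137  76  33  47  79  85  99 168 168 169 169 166
  171 169]
 [167 169 168 169 169 168 136  73  40  55  84  89 116 168 169 170 170 165
  169 169]
 [169 167 168 168 166 
[... 298 characters left out ...]
 170 166
  161  70]
 [169 169 168 169 168 136  90  46  41  73  87  84 149 167 168 167 168 168
   96  60]
 [168 168 164 169 165 135  88  41  39  76  84  87 170 169 169 170 162 122
   68  62]
 [143 165 164 168 169 143  90  45  42  80  84  90 168 165 168 162 103  70
   65  65]
 [ 56 123 164 169 167 139  92  73  44  77  82 102 166 167 154  97  75  71
   71  76]
 [ 86  73  68 137 162 138  90  90  49  83  84 108 153  87  79  80  76  71
   78 100]
 [ 96  87  87  92  76  59  67  71  67  79  77  75  82  83  83  78  76  88
   99  97]
 [ 96 102  90  91  88  79  46  48  48  94  90  85  88  85  84  85 100  97
   98  97]
 [ 94  92  94 100  93  93  77  56  60  92  90  89  90  88 103  97  96  94
   97  94]]
```

{"name": "servo_tool", "arguments": {
  "deltas": [0,0,-0.3,0,0,0,0,0,-0.8,0,0,0,0,0,-1.6,0,0,0,0,0,-2.8,0,0,0,0,0,-4,0,0,0,0,0,-5,0,0,0,0,0,-5,0,0,0],
  "grip": 40
}}

```text
clock: 11.33
eef_pos: [0.5226, 0.124, 0.352]
tcp_rot: [2.78, 1.454, 0.025]
ft_force: [1.0, -0.1, 0.9]
width: 0.0398
grasp_force: 0.0
```

Run:
```python
from h import *
from bench import read_camera
def crop(im,x,y,w,h,s):
    a=cv2.resize(im[y:y+h,x:x+w],None,fx=s,fy=s,interpolation=cv2.INTER_CUBIC)
    a=(255*(np.clip(a/255.,0,.85)/.85)**.6).astype(np.uint8)
    for k in range(0,w,10): cv2.line(a,(k*s,0),(k*s,6),(0,255,255),1)
    for k in range(0,h,10): cv2.line(a,(0,k*s),(6,k*s),(0,255,255),1)
    return a
s,t=read_camera("scene"),read_camera("top")
cv2.imwrite("pics/i_s.png",s);cv2.imwrite("pics/i_t.png",t)
A=crop(s,330,125,80,72,5);B=crop(t,400,205,95,85,4);D=cv2.resize(s[290:440,180:360],(400,240));
out=np.zeros((600,790,3),np.uint8);out[:360,:400]=A;out[:340,400:780]=B;out[360:600,:400]=D;
out[360:600,400:640]=cv2.resize(t[220:340,135:255],(240,240))
cv2.imwrite("pics/i.png",out)
```

```text
(no output)
```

View pics/i.png

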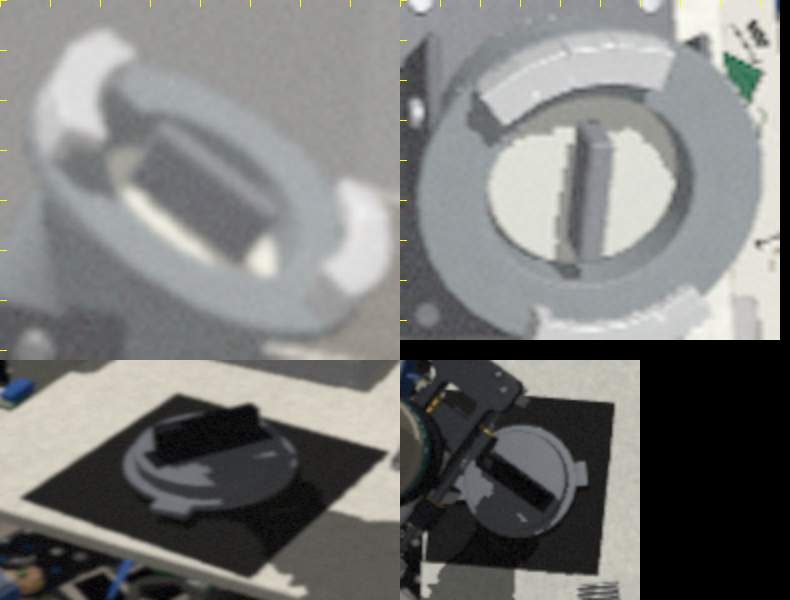

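Run:
```python
from h import *
np.set_printoptions(precision=4,suppress=True)
Q=[]
for s,t in [((155,131),(182,126)),((175,126),(208,128)),((260,230),(173,262)),((275,210),(203,262))]:
    p,g=tri((s[0]/5+330,s[1]/5+125),(t[0]/4+400,t[1]/4+205));Q.append(p);print(p,round(g,1))
m=np.mean(Q,0);q=m-O;print("centre in barrel",q@bx,q@by,q@n)
d=Q[0]+Q[1]-Q[2]-Q[3];print("len",np.linalg.norm(d)/2,"yaw in barrel",np.degrees(np.arctan2(d@by,d@bx)))
# check: predicted top corners in top panel for yaw candidates
for a in(-6,-3,0,3):
    a=np.radians(a);e=np.cos(a)*bx+np.sin(a)*by;f=-np.sin(a)*bx+np.cos(a)*by
    P=[O+.013*n+u*e+v*f for u in(.031,-.031) for v in(.006,-.006)]
    print(np.degrees(a),((proj("top",P)-[400,205])*4).round().tolist(),((proj("scene",P)-[330,125])*5).round().tolist())
```

```text
[ 0.5922 -0.3652  0.2014] 7.4
[ 0.5901 -0.3782  0.1994] 10.5
[ 0.5378 -0.3659  0.1668] 4.4
[ 0.5371 -0.3793  0.1706] 3.2
centre in barrel -0.0011518370142837584 0.001833167516560985 0.009391238051277617
len 0.06240324425714301 yaw in barrel 0.8368405398236136
-6.000000000000001 [[200.0, 136.0], [225.0, 139.0], [172.0, 258.0], [197.0, 260.0]] [[155.0, 120.0], [168.0, 112.0], [266.0, 217.0], [279.0, 209.0]]
-3.0000000000000004 [[196.0, 136.0], [222.0, 138.0], [175.0, 259.0], [201.0, 260.0]] [[154.0, 122.0], [166.0, 113.0], [268.0, 217.0], [280.0, 207.0]]
0.0 [[192.0, 137.0], [219.0, 137.0], [179.0, 259.0], [204.0, 259.0]] [[153.0, 124.0], [164.0, 114.0], [270.0, 216.0], [281.0, 205.0]]
3.0000000000000004 [[189.0, 138.0], [215.0, 137.0], [182.0, 260.0], [208.0, 259.0]] [[152.0, 125.0], [162.0, 115.0], [272.0, 215.0], [281.0, 203.0]]
```

Run:
```python
from h import *
delta(O+[0,.002,0]+.17*n,frame(-n,bx))
```

```text
d [-14.25   8.45   0.69] [-2.88  5.45 10.78] j [0.1  0.19 1.51 0.   1.43 0.71] clk 11.4333
```

{"name": "servo_tool", "arguments": {
  "deltas": [-3,1.8,0,-0.6,1.1,2.2,-6,3.6,0,-1.2,2.3,4.5,-9,5.4,0,-1.8,3.4,6.8,-14.25,8.45,0.69,-2.88,5.45,10.78,-14.25,8.45,0.69,-2.88,5.45,10.78,-14.25,8.45,0.69,-2.88,5.45,10.78,-14.25,8.45,0.69,-2.88,5.45,10.78,-14.25,8.45,0.69,-2.88,5.45,10.78,-14.25,8.45,0.69,-2.88,5.45,10.78,-14.25,8.45,0.69,-2.88,5.45,10.78,-14.25,8.45,0.69,-2.88,5.45,10.78,-14.25,8.45,0.69,-2.88,5.45,10.78,-14.25,8.45,0.69,-2.88,5.45,10.78,-14.25,8.45,0.69,-2.88,5.45,10.78,-14.25,8.45,0.69,-2.88,5.45,10.78,-14.25,8.45,0.69,-2.88,5.45,10.78,-14.25,8.45,0.69,-2.88,5.45,10.78,-14.25,8.45,0.69,-2.88,5.45,10.78,-14.25,8.45,0.69,-2.88,5.45,10.78,-14.25,8.45,0.69,-2.88,5.45,10.78]
}}

```text
clock: 13.1
eef_pos: [0.4848, -0.3711, 0.3231]
tcp_rot: [3.035, 0.002, 0.808]
ft_force: [-0.5, 0.4, -0.2]
width: 0.0401
grasp_force: 0.0
```

Run:
```python
from h import *
delta(O+[0,.002,0]+.083*n,frame(-n,bx))
```

```text
d [0.03 0.03 2.87] [0.   0.03 0.02] j [-0.97  0.18  1.68  0.5   1.02  0.39] clk 13.1
```

{"name": "servo_tool", "arguments": {
  "deltas": [0.03,0.03,0.5,0,0,0,0.03,0.03,1.0,0,0,0,0.03,0.03,1.5,0,0,0,0.03,0.03,1.9,0,0,0,0.03,0.03,2.3,0,0,0,0.03,0.03,2.6,0,0,0,0.03,0.03,2.8,0,0,0,0.03,0.03,2.87,0,0,0,0.03,0.03,2.87,0,0,0]
}}

```text
clock: 13.85
eef_pos: [0.5284, -0.3728, 0.248]
tcp_rot: [-3.036, -0.001, -0.807]
ft_force: [0.9, 0.9, 0.1]
width: 0.0397
grasp_force: 0.0
```

{"name": "servo_tool", "arguments": {
  "deltas": [0,0,0,0,0,0,0,0,0,0,0,0,0,0,0,0,0,0,0,0,0,0,0,0,0,0,0,0,0,0,0,0,0,0,0,0,0,0,0,0,0,0,0,0,0,0,0,0],
  "grip": 0,
  "newtons": 30
}}

```text
clock: 14.52
eef_pos: [0.528, -0.3728, 0.2488]
tcp_rot: [3.035, 0.001, 0.808]
ft_force: [-3.0, 0.2, 2.4]
width: 0.0117
grasp_force: 30.0
```

{"name": "servo_tool", "arguments": {
  "deltas": [0,0,-0.1,0,0,0,0,0,-0.3,0,0,0,0,0,-0.6,0,0,0,0,0,-0.9,0,0,0,0,0,-1.3,0,0,0,0,0,-1.7,0,0,0,0,0,-2.1,0,0,0,0,0,-2.5,0,0,0,0,0,-2.9,0,0,0,0,0,-3.3,0,0,0,0,0,-3.7,0,0,0,0,0,-4,0,0,0,0,0,-4.2,0,0,0,0,0,-4.2,0,0,0]
}}

```text
clock: 15.68
eef_pos: [0.4653, -0.3733, 0.3596]
tcp_rot: [3.033, 0.0, 0.81]
ft_force: [-0.8, 0.0, -2.9]
width: 0.0118
grasp_force: 30.0
```

Run:
```python
from h import *
# grasp 83 above foot -> TCP 161 above foot; tray floor z=.065
delta([.561,-.119,.065+.161+.09],frame(np.array([0,0,-1.]),np.array([1.,0,0])))
```

```text
d [ 2.05 -8.48  2.83] [ 0.03 -5.98  0.  ] j [-1.    0.14  1.64  0.49  1.11  0.4 ] clk 15.6833
```

{"name": "servo_tool", "arguments": {
  "deltas": [0,-0.3,0,0,0,0,0,-0.9,0,0,0,0,0,-1.8,0,0,0,0,0,-2.8,0,0,0,0,0,-3.8,0,0,0,0,0,-4.8,0,0,0,0,0,-5.8,0,0,0,0,0.2,-6.7,0.2,0,-0.5,0,0.5,-7.4,0.6,0,-1.4,0,0.8,-8,1,0,-2.4,0,1.1,-8.3,1.5,0,-3.3,0,1.5,-8.48,2,0,-4.3,0,1.8,-8.48,2.4,0,-5.2,0,2.05,-8.48,2.83,0,-6,0,2.05,-8.48,2.83,0,-6,0,2.05,-8.48,2.83,0,-6,0]
}}

```text
clock: 17.02
eef_pos: [0.5612, -0.1166, 0.3128]
tcp_rot: [-3.14, -0.004, 0.009]
ft_force: [-1.5, 0.2, -2.6]
width: 0.0119
grasp_force: 30.0
```

Run:
```python
from h import *
from bench import read_camera
s=state();print(R.from_rotvec(s["tcp_rot"]).as_matrix()[:,2],s["width"],s["ft_force"],s["wrist_torque"])
delta([.561,-.119,.065+.161+.006],frame(np.array([0,0,-1.]),np.array([1.,0,0])))
# cartridge side edges in scene: upright check (white mask over its expected image region)
for k in("scene","top"): cv2.imwrite(f"pics/k_{k}.png",read_camera(k))
im=cv2.imread("pics/k_scene.png");P=s["eef_pos"]
print("pred foot/top centre",proj("scene",[P-[0,0,.161],P-[0,0,.101]]))
g=cv2.cvtColor(im,6)
c=proj("scene",[P-[0,0,.131]])[0].astype(int)
for r in range(c[1]-30,c[1]+40,5): print(r,c[0],g[r,c[0]-40:c[0]+41:4])
```

```text
[-0.00571539  0.00181117 -0.99998203] 0.011935800223060063 [-1.48613579  0.2025897  -2.58092913] [ 0.06050056  0.05974207 -0.00352319]
d [0.01 0.08 2.69] [-0.02  0.07  0.03] j [-0.33  0.27  1.49 -0.    1.39  1.24] clk 17.0167
pred foot/top centre [[319.85571517 229.5410023 ]
 [319.82224548 199.09390235]]
184 319 [99 91 94 91 92 91 63 57 89 96 94 75 55 63 69 74 56 59 61 60 55]
189 319 [196 195 186 175 152 141  94  55  89  92  94  71  53  54  49  45  40  41
  42  50  60]
194 319 [185 186  68  70  97 219 180  60  91  94  93  72  56  55  56 160 180  48
  43  52  64]
199 319 [ 66  43  60  50 198 223 222 211 159  93  93  74  53  53  49 105 142 101
  35  52  61]
204 319 [ 49  63  49  56 136 221 223 220 189 103 101  99  97  97  99 101  99  63
  37  54  58]
209 319 [ 59  62  57  46  86  96 159 189 108 101 103 100 104 102 104  99  75  62
  33  46  53]
214 319 [ 62  55  54  47 101  99  81  68  78  90  91  93  85  79  75  95 102  63
  37  39  30]
219 319 [105  55  52 106 120 105 103 104 106 107 105 106 105 108 106 101 101  57
  38  31  35]
224 319 [ 75 108 124 194 147 105 101 104 107 105 107 107 107 104 104 101  97  62
  41  41  40]
229 319 [117 142 204 207 145 105 104 104 106 105 105 106 106 106 102 103  95 183
 185  98  87]
234 319 [183 205 206 185  96  81  91 100 105 106 108 105 106 105  99  75 118 207
 208 210 191]
239 319 [210 206 163  87  86  85  93  99  87  77  75  75  80  87  96  93  95 104
 133 171 196]
244 319 [205 129  87  86  85  88 145 175 136  99  93  93  92  92  92  91  92  92
  91  91  92]
249 319 [105  86  88  88  88 176 200 198 200 198 201 190 163 121  98  91  90  90
  93  93  92]
```

{"name": "servo_tool", "arguments": {
  "deltas": [0,0,0.3,0,0,0,0,0.04,0.7,0,0,0,0,0.08,1.1,0,0,0,0,0.08,1.5,0,0,0,0,0.08,1.9,0,0,0,0,0.08,2.2,0,0.07,0,0,0.08,2.5,0,0.07,0,0,0.08,2.65,0,0.07,0,0,0.08,2.69,0,0.07,0,0,0.08,2.69,0,0.07,0]
}}

```text
clock: 17.95
eef_pos: [0.5605, -0.121, 0.2341]
tcp_rot: [3.141, -0.0, 0.005]
ft_force: [0.5, 0.5, -2.4]
width: 0.012
grasp_force: 30.0
```

{"name": "servo_tool", "arguments": {
  "deltas": [0,0,0.04,0,0,0,0,0,0.08,0,0,0,0,0,0.1,0,0,0,0,0,0.1,0,0,0]
}}

```text
clock: 18.28
eef_pos: [0.561, -0.1209, 0.231]
tcp_rot: [3.141, 0.0, 0.005]
ft_force: [0.8, -0.0, -3.8]
width: 0.0118
grasp_force: 30.0
```

{"name": "servo_tool", "arguments": {
  "deltas": [0,0,0.03,0,0,0,0,0,0.06,0,0,0,0,0,0.08,0,0,0,0,0,0.08,0,0,0]
}}

```text
clock: 18.62
eef_pos: [0.5608, -0.1209, 0.2283]
tcp_rot: [3.141, 0.0, 0.004]
ft_force: [-0.6, 0.8, -3.1]
width: 0.0121
grasp_force: 30.0
```

{"name": "servo_tool", "arguments": {
  "deltas": [0,0,0.03,0,0,0,0,0,0.05,0,0,0,0,0,0.05,0,0,0]
}}

```text
clock: 18.87
eef_pos: [0.5608, -0.1209, 0.2268]
tcp_rot: [3.141, 0.0, 0.004]
ft_force: [-0.6, 0.3, -3.8]
width: 0.0118
grasp_force: 30.0
```

{"name": "servo_tool", "arguments": {
  "deltas": [0,0,0.03,0,0,0,0,0,0.05,0,0,0,0,0,0.05,0,0,0]
}}

```text
clock: 19.12
eef_pos: [0.5608, -0.1209, 0.2254]
tcp_rot: [3.141, 0.0, 0.004]
ft_force: [0.1, 0.3, -3.3]
width: 0.0117
grasp_force: 30.0
```

{"name": "servo_tool", "arguments": {
  "deltas": [0,0,0.03,0,0,0,0,0,0.05,0,0,0,0,0,0.05,0,0,0]
}}

```text
clock: 19.37
eef_pos: [0.561, -0.1209, 0.2245]
tcp_rot: [3.141, 0.0, 0.005]
ft_force: [-1.3, -0.1, 0.2]
width: 0.0117
grasp_force: 30.0
```

{"name": "servo_tool", "arguments": {
  "deltas": [0,0,0.03,0,0,0,0,0,0.05,0,0,0,0,0,0.05,0,0,0]
}}

```text
clock: 19.62
eef_pos: [0.5612, -0.1209, 0.2244]
tcp_rot: [3.141, 0.0, 0.007]
ft_force: [-0.3, 0.9, 7.9]
width: 0.0121
grasp_force: 30.0
```

Contact. I'll back off slightly, release, and retreat.

{"name": "servo_tool", "arguments": {
  "deltas": [0,0,-0.04,0,0,0,0,0,-0.04,0,0,0,0,0,-0.04,0,0,0,0,0,-0.04,0,0,0,0,0,-0.04,0,0,0,0,0,-0.04,0,0,0,0,0,-0.04,0,0,0,0,0,-0.04,0,0,0],
  "grip": 45
}}

```text
clock: 20.28
eef_pos: [0.5609, -0.1209, 0.2236]
tcp_rot: [3.141, 0.0, 0.004]
ft_force: [-0.0, -0.5, -0.4]
width: 0.0449
grasp_force: 0.0
```

{"name": "servo_tool", "arguments": {
  "deltas": [0,0,-0.3,0,0,0,0,0,-0.8,0,0,0,0,0,-1.5,0,0,0,0,0,-2.4,0,0,0,0,0,-3.3,0,0,0,0,0,-4,0,0,0,0,0,-4.5,0,0,0,-1.5,0,-5,0,0,0,-3,0,-5,0,0,0,-4,0,-5,0,0,0,-4,0,-5,0,0,0]
}}

```text
clock: 21.2
eef_pos: [0.4339, -0.1195, 0.3745]
tcp_rot: [3.141, -0.002, -0.002]
ft_force: [-0.1, 0.2, -0.2]
width: 0.0452
grasp_force: 0.0
```

Run:
```python
from h import *
from bench import read_camera
s=state();print(s["eef_pos"],s["width"])
a={k:read_camera(k) for k in("scene","top")}
for k in a: cv2.imwrite(f"pics/l_{k}.png",a[k])
# cartridge: grey pull bar top at z=.156 & side; tray contents by mask change vs first picture
for k in a:
    d=cv2.absdiff(a[k],cv2.imread(f"pics/{k}0.png")).max(2)
    c=proj(k,[[.561,-.12,.125]])[0]
    m=((d>35)*255).astype(np.uint8);m=cv2.morphologyEx(m,cv2.MORPH_OPEN,np.ones((3,3)))
    N,l,st,ce=cv2.connectedComponentsWithStats(m)
    print(k,"expect",c,[(st[i].tolist(),ce[i].round().tolist()) for i in range(1,N) if st[i,4]>60])
    for nm,q in(("foot",[.561,-.121,.065]),("bar",[.561,-.121,.156])):print(nm,proj(k,[q])[0])
g=cv2.cvtColor(a["scene"],6)
for r in range(225,290,5): print(r,g[r,280:361:4])
```

```text
[ 0.43389503 -0.11954596  0.37449175] 0.04515370625543593
scene expect [320.80716349 241.66680061] [([377, 33, 51, 15, 555], [402.0, 40.0]), ([371, 51, 57, 14, 538], [400.0, 59.0]), ([356, 79, 81, 50, 1494], [400.0, 104.0]), ([367, 132, 30, 55, 773], [382.0, 158.0]), ([396, 137, 11, 37, 300], [401.0, 156.0]), ([296, 223, 51, 29, 718], [321.0, 238.0]), ([297, 250, 55, 37, 1407], [323.0, 268.0]), ([626, 272, 14, 43, 369], [634.0, 297.0]), ([392, 284, 50, 65, 1272], [417.0, 316.0]), ([597, 288, 19, 32, 191], [605.0, 302.0]), ([496, 303, 131, 170, 6389], [546.0, 370.0]), ([477, 312, 18, 80, 882], [485.0, 353.0]), ([285, 317, 12, 9, 81], [291.0, 320.0]), ([444, 318, 9, 12, 71], [448.0, 323.0]), ([576, 323, 64, 57, 2652], [607.0, 350.0]), ([235, 330, 79, 57, 1951], [273.0, 360.0]), ([425, 333, 23, 54, 522], [436.0, 360.0]), ([572, 411, 24, 19, 102], [583.0, 420.0]), ([594, 411, 16, 17, 113], [601.0, 419.0]), ([620, 425, 20, 10, 111], [630.0, 430.0]), ([528, 430, 112, 50, 2920], [567.0, 461.0]), ([620, 438, 20, 9, 110], [630.0, 442.0]), ([513, 442, 16, 33, 297], [520.0, 462.0])]
foot [321.0
[... 1287 characters left out ...]
2 219 221 222 223 222 223 222 221 216 193  91  88
  89  93  95]
255 [ 88  86  86 114 168  88  79 117 161 189 198 191 168 137  98  77  95 176
 144 108  97]
260 [ 86  86 145 194 169 104 103 100  89  80  79  84  86  98 101 103 103 195
 198 199 198]
265 [ 85 176 196 196 166 103 100 103 102 105 104 103 102 103 102 104  97 185
 196 195 113]
270 [187 196 194 192 171 103 103 105 103 105 104 108 106 103 105  99  84  90
 179 122  83]
275 [ 91  93 117 159 182 121  95 101 101 107 106 106 104 102  98  75  90 124
 129  85  86]
280 [ 93  87  90  90  93  93 104 137 156 137  93  75  79  85  96  90 117 135
  81  89  90]
285 [ 92  85  89  92  90  91  91  92  94  95 100 119 157 153 121 118 144  84
  85  89  92]
```

```bash
python3 -c "
from bench import *
print(sign_off())"
```

```text
the job is handed in; nothing more can be done
None
```

The job is handed in: by my last camera images the cover lies flat, bar up, on the mat, and the cartridge stands upright in the tray with the arm clear. The run took about 21 s, and the sign-off returned no verdict.

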